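# Open the hot wax pot with the lid lifter and charge it with a stick of wax

### The job

Charge the hot wax pot: take the lid lifter from its stand, hook the lid by the middle of its loop handle, lift it off, keep it level, and set it down gently, flat on the middle of the wire trivet; the lid is hot, so neither hand nor arm may touch it. Then hang the lifter back in its stand, and after that lay the stick of wax flat on the floor of the pot. Leave the other things where they are.

Things in the scene. Friction and masses are not known exactly. Their poses are not given: they have to be found in the camera images.
- wax_pot: Round electric wax pot, fixed: aluminium shell 148 mm outside diameter, 80 mm high, open inside (inner diameter 136 mm, flat floor 14 mm above the bench), with a black control box and dial sticking out 36 mm from its shell on its -x side. Origin: centre of its underside on the bench, z up. It starts empty and closed by the lid.
- pot_floor (a point): Centre of the pot's inner floor, 14 mm above the bench, 66 mm below the rim.
- lid: Loose steel lid of the pot, 154 mm diameter, 0.2 to 0.4 kg. Origin: centre of its underside, z up (72 mm above the bench when on the pot). The lowest 8 mm are a plug of 126 mm diameter, loose in the pot; the flange above rests on the rim, its top at z = 13 mm. On top stands a rigid loop handle in the lid's y-z plane, 81 mm wide, its top 60 mm above the origin (see lid_loop).
- lid_loop (a point): Middle of the loop's straight top bar (axis of a 7 mm round bar, 38 mm long along the lid's y), 57 mm above the lid's origin; the lid balances about it. From the top bar the legs slope outwards and down to y = +-37 mm on the lid. Free height under the bar 40 mm. A hook passes through the loop along the lid's x, from either side.
- lifter: Loose lid lifter, 0.16 kg: flat-sided wooden cross handle (120 mm long along its y, 24 mm wide along x, 26 mm high) with a round steel shank below its middle ending in an open hook of bent strip, 18 mm wide along y. Origin: centre of the handle; z up, away from the hook. The hook's tip points to the lifter's +x; it enters a loop moving along its own +x (see lifter_hook).
- lifter_hook (a point): Where the axis of the loop's bar lies when it hangs in the hook's V: straight below the handle's centre, 103 mm below it. The hook's lowest point is 112 mm below the handle's centre, the top of its tip 92 mm, at x = +16 mm; the strip's back is at x = -14 mm. To enter or leave the loop this point must be over 15 mm below the bar's axis. The lid hangs level if hooked within 9 mm of the loop's middle.
- lifter_stand: Fixed stand: dark steel plate 100 x 110 x 8 mm, two bent-bar frames at y = +-38 mm with flared cradles (flat seat 30 mm wide along x, lips 19 mm higher, 149 mm above the bench). The lifter's handle lies in both along the stand's y, its centre 140 mm over the stand's origin (centre of the underside), lifter's x along the stand's x, hook hanging between the frames; it comes out straight up.
- trivet: Fixed wire trivet of steel rods, about 134 mm square with clipped corners, top 14 mm above the bench. Origin: centre of its underside on the bench.
- trivet_top (a point): Centre of the trivet's top, 14 mm above the bench.
- wax_stick: Loose red-brown stick of hard wax lying on the bench, 14 mm wide (x), 110 mm long (y), 12 mm high; 0.03 kg. Origin: centre of its underside.
- wax_tin: Bystander: open tin, 71 mm diameter, 78 mm high. Origin: centre of its underside.
- tape_roll: Bystander: roll of brown tape, 91 mm diameter, 24 mm high, lying flat. Origin: centre of its underside.
- pliers: Bystander: pliers with red handles, 181 mm long, 12 mm high, lying flat. Origin: centre of its underside.

How it is judged (in metres and radians):
On the way, in this order (a step that is already met when the one before it is completed fails the run):
1. the lid hangs from the lifter's hook, clear of the pot and level within 15 degrees (z of lid in the frame of wax_pot above 0.085 m and contact force between lid and lifter above 1 N and contact force between lid and wax_pot below 0.1 N and angle between lid's own z axis and vertical below 0.26 rad), for 0.3 s.
2. the lid lies flat on the trivet, within 25 mm of its middle, free of the lifter (horizontal distance between lid and trivet_top below 0.025 m and z of lid in the frame of trivet_top below 0.008 m and angle between lid's own z axis and vertical below 0.1 rad and contact force between lid and lifter below 0.2 N and contact force between lid and trivet above 0.5 N), for 0.2 s.
3. the lifter hangs in its stand, released (horizontal distance between lifter and lifter_stand below 0.025 m and z of lifter in the frame of lifter_stand between 0.132 and 0.15 m and angle between lifter's own z axis and vertical below 0.2 rad and contact force between the fingers and lifter below 0.1 N), for 0.2 s.
4. the wax stick lies flat on the pot's floor, released (horizontal distance between wax_stick and pot_floor below 0.04 m and z of wax_stick in the frame of pot_floor below 0.02 m and angle between wax_stick's own y axis and vertical above 1.3 rad and contact force between the fingers and wax_stick below 0.1 N), for 0.2 s.
At the end, for the whole second after the job is handed in: The lid lies flat (within 6 degrees) on the trivet, its centre within 25 mm of the trivet's; the lifter hangs upright in both cradles of its stand; the wax stick lies flat on the pot's floor; all released and at rest (all of step 2 and all of step 3 and all of step 4 and linear speed of each of lid, lifter, wax_stick below 0.02 m/s); the robot touches nothing.
It fails at once if the hand or arm touches the hot lid (contact force between any of the fingers, the arm and lid above 1 N).
It fails at once if the lid is tipped by more than 26 degrees (angle between lid's own z axis and vertical above 0.45 rad).
It fails at once if the lid is dropped or flung (faster than 0.8 m/s) (linear speed of lid above 0.8 m/s).
It fails at once if a bystander is moved by more than 30 mm (distance of any of wax_tin, tape_roll, pliers from where it was at the start of the episode above 0.03 m).
It also fails if it takes over 72 s, if anything falls off the work surface, if the arm or the gripper's body presses on something with over 40 N, if the wrist force passes 120 N, or if a joint passes its speed limit or range.

### The arm

A 7-joint arm with a two-finger parallel gripper is mounted at the origin on a cart in front of the work surface, level with it; the furniture and walls round the work are solid. World frame = base frame: x ahead of the robot, y to its left, z up, the work surface at z = 0. Lengths are in m, angles in degrees, forces in N, time in s.
With the tool pointing down it reaches from about 0.4 to 0.85 m from the base axis. Payload 4.4 kg.
Tool frame: the origin (TCP) lies between the finger pads; the fingertips stand 19 mm ahead of it and the grasp point (between the pads) is the TCP (arm.tip_extent is the distance from the TCP to the fingertips, in m); z points along the fingers, y is the line along which they close (so a half turn about z gives the same grasp; the last joint's range is limited). The gripper opens to 94 mm and grips with 3 to 60 N. Pads are 16 mm wide; open, the fingers measure 119 mm over their backs; the gripper's body (75 mm by 177 mm) begins 78 mm behind the grasp point.
Start: joints at [-80.26, 36.005, 2.206, 86.941, -1.547, 57.084, -1.146], TCP at [0.152, 0.632, 0.224] pointing down, gripper open.
Joint ranges: [-175.42, 175.42], [-21.48, 121.26], [-71.46, 75.88], [10.55, 141.38], [-63.04, 243.04], [13.31, 113.54], [-168.57, 168.57]. Speed limits (degrees/s): [147.25, 147.25, 180, 180, 180, 180, 180].

### API

Orientations are given as [roll, pitch, yaw] about the fixed x, y, z axes, in that order (R = Rz(yaw) Ry(pitch) Rx(roll)).
In Python, from cell import arm, cams, order gives the robot as it stands. Calls block until the motion is done:
- arm.move_to(position, orientation): joint-space move of the TCP to a pose.
- arm.move_l(position, rot=None, vel=0.15): straight line of the TCP; rot=None keeps the orientation; vel is the mean speed in m/s.
- arm.set_joints(angles): joint-space move.
- arm.gripper_to(opening): finger opening in m; the grip force is fixed at half the most; returns when the fingers have stopped.
- arm.wait(seconds).
- arm.inverse_kinematics(position, orientation): joint angles nearest the present ones, or None.
- arm.observe(): the state.
- cams.read_camera(name): name is "side" or "top" or "wrist"; returns the picture (400x640x3 uint8, blue, green, red); there is no depth.
- cams.camera_params(name): a dict with "fx", "fy", "cx", "cy" (pixels), "rvec" (rotation vector, rad) and "tvec" (3), from world to camera coordinates, as OpenCV has them; the wrist camera has in their place "tool_from_camera" (4x4, takes a point from camera to tool coordinates, whose origin is the TCP and whose axes are the flange's). Camera axes: x right, y down, z forward; pixel columns grow to the right and rows downward; lengths in m; the calibration is good to about 2 mm. A picture is of the moment at which its call begins: read the wrist's pose just before it. camera_params takes no time and is no camera call.
A pose or a line that the arm cannot do raises arm.IKError and nothing moves.
- order.finish_job(): hands the job in; it is judged then, once.
The state is a dict: "t": time; "joint_pos": joint angles; "dq": joint speeds; "tau": joint torques, N m; "position": TCP position; "orientation": TCP orientation; "ft_force": force on the tool from outside, world axes, zero at the start; "ft_torque": the same for the moment, N m; "grip_width": finger opening in m; "gripper_force": force on a finger pad.
Only numpy, scipy, OpenCV 4.12 (cv2) and the standard library are available. Lean on these libraries where they do the work, as an engineer would, in place of code of your own. Each camera call takes 0.05 s, during which the arm holds its last target. There are 200 camera calls.

## Working session

There is one attempt and no reset: what is moved stays moved. The work goes in short steps, each a Python script; the robot and the scene stay as the last script left them, time stands still between calls to the robot, and variables do not carry over. Pictures are saved under pics/ and viewed, at most 10 in all, crops included, and the job is handed in when it is done.

```bash
mkdir -p pics
cat > h.py <<'E'
import numpy as np, cv2
from cell import arm,cams,order
def cam(name):
    p=cams.camera_params(name); K=np.array([[p['fx'],0,p['cx']],[0,p['fy'],p['cy']],[0,0,1.]])
    if 'rvec' in p:
        R=cv2.Rodrigues(np.array(p['rvec'],float))[0]; t=np.array(p['tvec'],float).ravel()
    else:
        o=arm.observe(); r,pi,y=np.radians(o['orientation'])
        from scipy.spatial.transform import Rotation as Ro
        T=np.eye(4);T[:3,:3]=Ro.from_euler('xyz',[r,pi,y]).as_matrix();T[:3,3]=o['position']
        M=np.linalg.inv(T@np.array(p['tool_from_camera'])); R,t=M[:3,:3],M[:3,3]
    return K,R,t
def at_z(c,uv,z):
    K,R,t=c; d=R.T@np.linalg.inv(K)@np.array([*uv,1.]); o=-R.T@t
    return o+d*(z-o[2])/d[2]
def proj(c,P):
    K,R,t=c; q=K@(R@np.array(P,float)+t); return q[:2]/q[2]
E
python3 - <<'E'
from h import *
for n in('top','side'):
    cv2.imwrite(f'pics/{n}.png',cams.read_camera(n)); K,R,t=cam(n); print(n,K[0,0],-R.T@t,R[2])
print(arm.observe()['orientation'],cams.camera_params('wrist'))
E
```

```text
top 435.90128992783906 [ 0.4065549  -0.0061582   1.49459544] [ 1.15233991e-01  9.80475267e-04 -9.93337891e-01]
side 366.25094277119814 [ 0.0667915  -0.87984204  0.68615302] [ 0.43159639  0.74616138 -0.50691987]
[-1.79906492e+02  5.37521742e-04  1.66491814e+02] {'fx': 339.8615169655881, 'fy': 339.8615169655881, 'cx': 318.1524577719811, 'cy': 203.65076435362303, 'tool_from_camera': array([[-9.16520679e-04, -9.65499110e-01, -2.60404738e-01,
         7.54993661e-02],
       [ 9.99998908e-01, -1.18680207e-03,  8.80693123e-04,
         3.37193790e-05],
       [-1.15935731e-03, -2.60403647e-01,  9.65499144e-01,
        -1.60419672e-01],
       [ 0.00000000e+00,  0.00000000e+00,  0.00000000e+00,
         1.00000000e+00]])}
```

View pics/top.png

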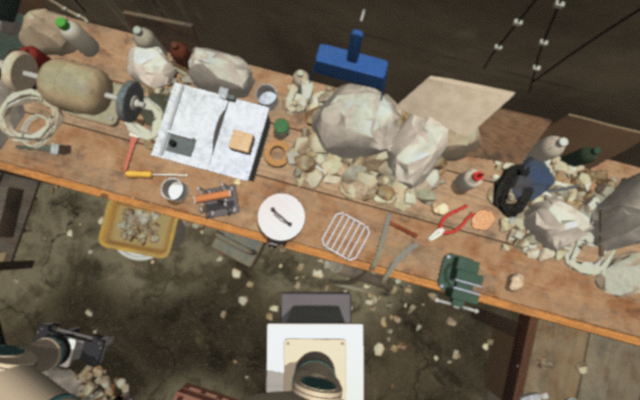

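View pics/side.png

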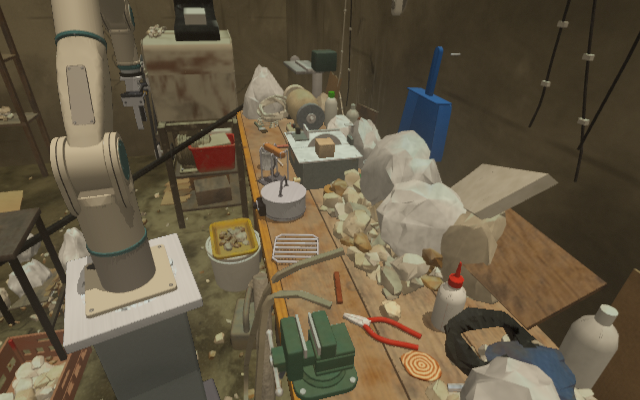

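The top view shows the lifter and its stand near (216,200), the pot and lid at (282,217), the trivet at (346,235), the wax stick near (404,229), the pliers at (450,222), the tape at (484,219) and the tin at (173,188). I'll enlarge it next.

Run:
```python
from h import *
a=cv2.imread('pics/top.png');b=cv2.imread('pics/side.png')
x=cv2.resize(a[170:270,180:430],None,fx=3.2,fy=3.2,interpolation=cv2.INTER_CUBIC)
cv2.imwrite('pics/topc.png',x)
c=cam('top')
for n,uv,z in [('lid',(282,217),.085),('triv',(346,235),.014),('stick',(404,229),.012),('lifter',(216,199),.153),('tin',(173,188),.078)]: print(n,at_z(c,uv,z).round(3))
```

```text
lid [0.5   0.108 0.085]
triv [ 0.445 -0.104  0.014]
stick [ 0.466 -0.301  0.012]
lifter [0.55  0.308 0.153]
tin [0.594 0.467 0.078]
```

View pics/topc.png

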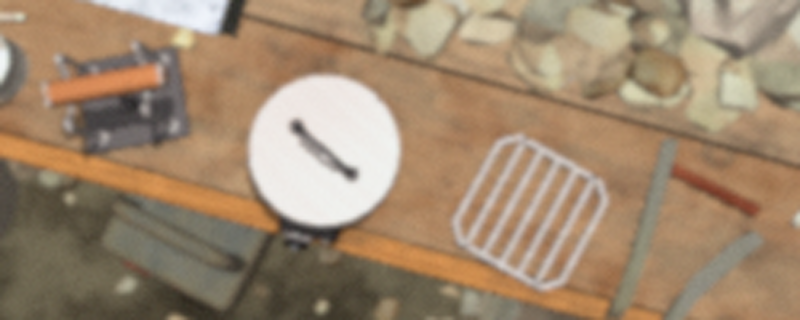

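```bash
cat > m.py <<'E'
from h import *
c=cam('top')
f=lambda u,v,z: at_z(c,(180+(u+.5)/3.2-.5,170+(v+.5)/3.2-.5),z)
def seg(n,a,b,z):
    A=f(*a,z);B=f(*b,z);d=B-A
    print(n,((A+B)/2).round(4),'len',np.linalg.norm(d).round(3),'ang',np.degrees(np.arctan2(d[1],d[0])).round(1))
seg('handle',(162,75),(45,95),.150)
seg('loopfeet',(353,174),(296,126),.085)
seg('lid',(249,150),(400,150),.085)
seg('lid',(325,73),(325,229),.085)
seg('triv',(453,225),(607,195),.010)
seg('triv',(517,135),(545,290),.010)
seg('stick',(757,210),(676,168),.008)
E
python3 m.py
python3 - <<'E'
from h import *
print(arm.observe()['t'])
for yaw in (96,-84,6,-174):
    print(yaw, arm.inverse_kinematics([.55,.30,.30],[180,0,yaw]))
E
```

```text
handle [0.5593 0.3209 0.15  ] len 0.115 ang 100.1
loopfeet [0.5016 0.1111 0.085 ] len 0.076 ang 50.4
lid [0.5015 0.111  0.085 ] len 0.153 ang -89.7
lid [0.501  0.1105 0.085 ] len 0.158 ang -179.2
triv [ 0.4439 -0.1016  0.01  ] len 0.167 ang -78.8
triv [ 0.4417 -0.1025  0.01  ] len 0.166 ang -169.9
stick [ 0.4671 -0.3     0.008 ] len 0.096 ang 62.6
0.1
96 [-44.98578871  31.62064548  23.1695504   85.63788719 -13.11032925
  65.42766398 -13.43056792]
-84 [-16.51195221  31.67018228 -24.51109749  84.70918587  13.72984251
  66.59680353 142.73581216]
6 [-57.17823026  36.64011543  46.54496671  86.00556601 -27.58929679
  69.29422292 -90.44975275]
-174 [-31.59716825  30.09599909   0.69128902  85.20401833  -0.3834105
  64.70228749  65.16477459]
```

Run:
```python
from h import *
from scipy.spatial.transform import Rotation as Ro
T=np.array(cams.camera_params('wrist')['tool_from_camera'])
for a in(-25,-15):
  for C in ([.57,.62,.38],[.55,.58,.40],[.53,.54,.42]):
    R=Ro.from_euler('x',a,degrees=True)*Ro.from_euler('xyz',[180,0,100],degrees=True)
    p=np.array(C)-R.as_matrix()@T[:3,3]; o=R.as_euler('xyz',degrees=True)
    q=arm.inverse_kinematics(p,o); print(a,C,p.round(3),q is not None)
    if q is not None: break
  if q is not None: break
o0=arm.observe()
arm.move_l([.152,.632,.32])
arm.move_to(p,o)
c=cam('wrist'); im=cams.read_camera('wrist')
print(arm.observe()['t'],proj(c,[.559,.321,.15]),proj(c,[.559,.321,.035]))
cv2.imwrite('pics/w1.png',im)
```

```text
-25 [0.57, 0.62, 0.38] [0.583 0.485 0.266] True
2.6083 [280.85987098 275.48014244] [294.19317563 207.23225498]
```

View pics/w1.png

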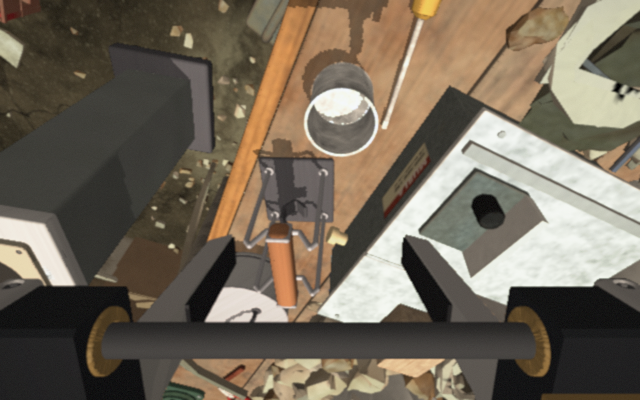

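The wrist view shows the handle running from (281,228) to (286,305), with the stand plate above it. The hook region around (285,200) needs an enlargement.

Run:
```python
import cv2
a=cv2.imread('pics/w1.png')[135:325,220:360]
cv2.imwrite('pics/w1c.png',cv2.convertScaleAbs(cv2.resize(a,None,fx=3.15,fy=3.15,interpolation=cv2.INTER_CUBIC),alpha=1.6,beta=25))
```

```text
(no output)
```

View pics/w1c.png

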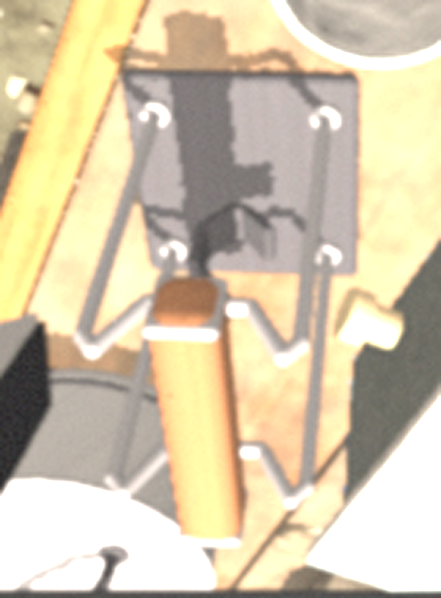

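The enlargement shows the hook's tip pointing right, towards world +x, so the lifter's yaw is about +10°. Next I'll locate the handle and stand from it.

Run:
```python
from h import *
c=cam('wrist')
f=lambda u,v,z: at_z(c,(220+(u+.5)/3.15-.5,135+(v+.5)/3.15-.5),z)
A=f(183.5,333,.153);B=f(211,543,.153);d=A-B
print('handle',((A+B)/2).round(4),np.linalg.norm(d),np.degrees(np.arctan2(d[1],d[0])))
P=[f(u,v,.008) for u,v in((125,73),(356,73),(355,270),(152,270))];print(np.round(P,3),np.mean(P,0).round(4))
for a,b in ((0,1),(1,2),(2,3),(3,0)): print(np.linalg.norm(P[a]-P[b]).round(3),np.degrees(np.arctan2(*(P[b]-P[a])[1::-1])).round(1))
for p,y in (([.557,.318,.30],100),([.557,.318,.138],100),([.5,.11,.22],50.4),([.44,-.10,.17],50.4),([.44,-.10,.17],90),([.467,-.3,.02],62.6),([.467,-.3,.02],-117),([.5,.11,.05],60)):
    print(p,y,arm.inverse_kinematics(p,[180,0,y]))
```

```text
handle [0.5613 0.3227 0.153 ] 0.1117968537404197 100.12960576022758
[[0.504 0.371 0.008]
 [0.597 0.391 0.008]
 [0.617 0.285 0.008]
 [0.522 0.263 0.008]] [0.5601 0.3274 0.008 ]
0.096 11.7
0.108 -79.5
0.097 -167.1
0.11 99.6
[0.557, 0.318, 0.3] 100 [-44.02718369  32.67565201  20.27556305  83.03962816 -11.78254449
  66.37848723 -11.9757447 ]
[0.557, 0.318, 0.138] 100 [-41.15880924  41.70284164  15.15122024  93.36617823 -13.80557588
  46.7743919  -10.17672875]
[0.5, 0.11, 0.22] 50.4 [-36.52958073  27.79497599  30.65539821 109.62305955 -18.79704734
  47.55144803 -35.52288181]
[0.44, -0.1, 0.17] 50.4 [ -9.98831714  27.23484083  27.11289987 121.420762   -20.89245412
  35.79247914  -7.90734769]
[0.44, -0.1, 0.17] 90 [ -3.74642494  25.97676825  18.07043267 121.25992864 -13.8181726
  34.66963979  24.03678694]
[0.467, -0.3, 0.02] 62.6 [ 26.89315917  45.88626203   4.54142675 110.59002642  -8.09027009
  23.82481238  10.0666584 ]
[0.467, -0.3, 0.02] -117 [ 62.06986015  57.91349124 -54.46236499 109.56550951  64.04341525
  50.06579105 125.60752705]
[0.5, 0.11, 0.05] 60 [-24.29423658  41.62642848  13.2221209  116.9982247  -22.19133645
  23.71997508 -23.85466919]
```

Run:
```python
from h import *
arm.move_to([.5,.11,.32],[180,0,50.4])
c=cam('wrist'); im=cams.read_camera('wrist'); cv2.imwrite('pics/w2.png',im)
print(arm.observe()['t'],proj(c,[.501,.1105,.085]),proj(c,[.501,.1105,.13]),proj(c,[.443,-.102,.014]))
np.savez('w2.npz',*c)
```

```text
4.1 [318.84965388 179.65174699] [318.99312128 187.68139074] [377.46446998 299.7262856 ]
```

View pics/w2.png

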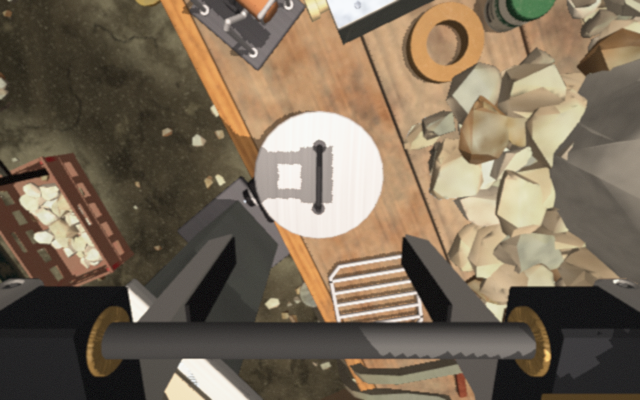

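The lid shows as a disc centred at (319,175), with the loop feet at (319,146) and (318,209). That is within about 5 mm of the top view, so I'll use the mean. Next I grasp the lifter.

Run:
```python
from h import *
arm.gripper_to(.06)
P=[.5605,.3233]; o=[180,0,100.3]
arm.move_to(P+[.30],o)
arm.move_l(P+[.20]); arm.move_l(P+[.140],vel=.06)
print(arm.observe()['ft_force'])
arm.gripper_to(.0)
s=arm.observe(); print(s['grip_width'],s['gripper_force'],s['position'],s['ft_force'])
arm.move_l(P+[.27],vel=.1)
s=arm.observe(); print(s['t'],s['grip_width'],s['ft_force'],s['ft_torque'])
# look
arm.move_to([.44,.185,.29],[180,0,50.4])
cv2.imwrite('pics/w3.png',cams.read_camera('wrist'));cv2.imwrite('pics/s3.png',cams.read_camera('side'))
print(arm.observe()['t'])
b=cv2.imread('pics/s3.png')[90:250,230:350]
b=cv2.resize(b,None,fx=3.6,fy=3.6,interpolation=cv2.INTER_CUBIC)
a=cv2.imread('pics/w3.png')[100:400,120:440]
cv2.imwrite('pics/j3.png',np.hstack([b,cv2.copyMakeBorder(a,0,b.shape[0]-300,0,0,0)]))
```

```text
[-0.28737593  0.51610875  0.7847474 ]
0.023732341015077832 29.99999910593033 [0.5604989  0.32329558 0.14008268] [ 0.07314274 -0.04851716  0.70516034]
9.7583 0.023712321713029127 [-0.76775506 -0.1064603  -1.99327037] [-0.06406733  0.02813869 -0.00010902]
10.625
```

View pics/j3.png

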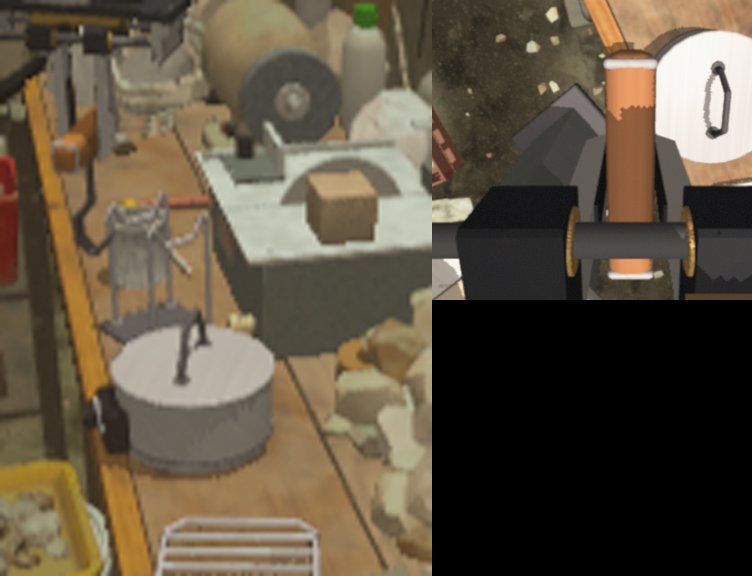

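The lifter is held upright with its hook tip at +x. Next I check the grasp offset and the loop position in this view.

Run:
```python
from h import *
c=cam('wrist'); s=arm.observe(); p=np.array(s['position'])
x=np.array([np.cos(np.radians(50.4)),np.sin(np.radians(50.4)),0])
for v in (165,376): print((at_z(c,(318.5,v),p[2]+.013)-p)@x)
A=at_z(c,(406,168),.085);B=at_z(c,(401,232),.085);m=(A+B)/2
print(m,np.linalg.norm(A-B),np.degrees(np.arctan2(*(A-B)[1::-1])))
A=at_z(c,(414,190),.129);print(A)
print(np.dot(m-p,x))
```

```text
0.05320525137305915
-0.05670993449522401
[0.50246384 0.11179702 0.085     ] 0.0733152656052512 49.885600544234414
[0.51499091 0.13006958 0.129     ]
-0.018549517910564216
```

Run:
```python
from h import *
L=np.array([.5042,.1139]); d=np.array([np.cos(np.radians(-39.6)),np.sin(np.radians(-39.6))])
S=L-.055*d
arm.move_l([*S,.27]); arm.move_l([*S,.208],vel=.08)
F=lambda: print(np.round(arm.observe()['ft_force'],2),np.round(arm.observe()['ft_torque'],2),arm.observe()['position'].__repr__(),arm.observe()['t'])
F()
arm.move_l([*(L-.001*d),.208],vel=.04); F()
arm.move_l([*(L-.001*d),.228],vel=.03); F()
arm.move_l([*(L-.001*d),.237],vel=.015); F()
c=cams.read_camera('wrist'); cv2.imwrite('pics/w4.png',c[60:400,100:560])
```

```text
[-0.36 -0.17 -1.71] [-0.03  0.09 -0.03] array([0.462219  , 0.14905134, 0.20839935]) 12.0083
[-0.12  0.71 -1.48] [-0.05  0.11 -0.01] array([0.50322959, 0.11477617, 0.20798411]) 13.5083
[-0.18 -0.25 -1.6 ] [-0.09  0.12  0.05] array([0.50332419, 0.1145578 , 0.22793719]) 14.325
[ 0.4   0.07 -4.4 ] [-0.09  0.1  -0.03] array([0.50330409, 0.11456134, 0.23690905]) 15.075
```

View pics/w4.png

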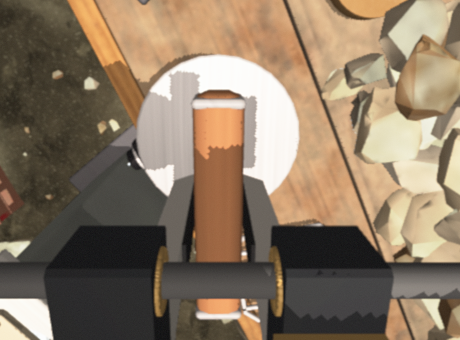

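The load rose by 2.8 N, so the lid is on the hook. Next I lift it and carry it to the trivet.

Run:
```python
from h import *
F=lambda: print(np.round(arm.observe()['ft_force'],2),np.round(arm.observe()['position'],4),arm.observe()['t'])
p=np.array(arm.observe()['position'])
arm.move_l([p[0],p[1],.285],vel=.05); arm.wait(.5); F()
T=[.444,-.1005]
arm.move_l(T+[.285],vel=.07); arm.wait(.6); F()
arm.move_l(T+[.19],vel=.06); F()
cv2.imwrite('pics/s5.png',cams.read_camera('side'))
for z in (.182,.177,.174,.172,.168): arm.move_l(T+[z],vel=.02); F()
a=cv2.imread('pics/s5.png')[120:300,210:370]
b=cams.read_camera('side')[120:300,210:370]
cv2.imwrite('pics/j5.png',cv2.resize(np.hstack([a,b]),None,fx=2.4,fy=2.4,interpolation=cv2.INTER_CUBIC))
```

```text
[-0.28  0.01 -3.91] [0.5033 0.1146 0.285 ] 16.7333
[ 0.35 -0.41 -3.23] [ 0.444  -0.1005  0.285 ] 20.6667
[-0.05 -0.71 -4.42] [ 0.4442 -0.1005  0.1903] 22.4
[-0.1  -0.08 -4.17] [ 0.4439 -0.1005  0.1819] 23.0
[ 0.88  0.03 -3.17] [ 0.4439 -0.1005  0.1769] 23.4
[-0.23  0.3  -3.78] [ 0.4441 -0.1005  0.174 ] 23.7
[-0.27 -1.   -2.31] [ 0.4441 -0.1006  0.172 ] 23.95
[ 0.37 -0.14 -2.06] [ 0.4439 -0.1005  0.1679] 24.3
```

View pics/j5.png

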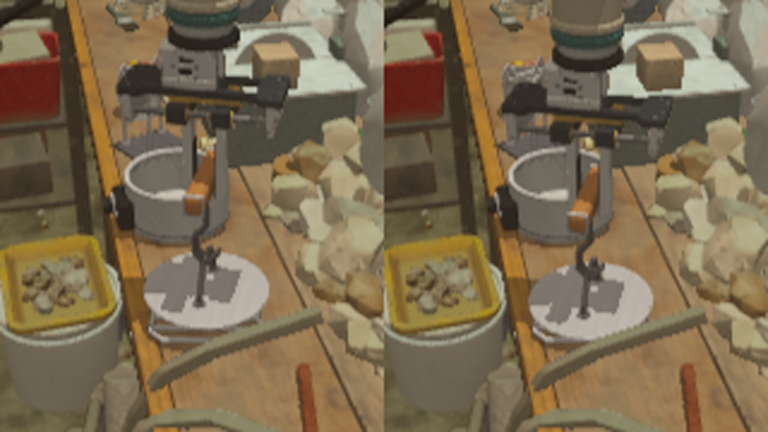

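The right-hand image shows the lid lying flat on the trivet. Next I unhook and return the lifter.

Run:
```python
from h import *
F=lambda: print(np.round(arm.observe()['ft_force'],2),np.round(arm.observe()['position'],4),round(arm.observe()['grip_width'],4),arm.observe()['t'])
T=np.array([.444,-.1005]); d=np.array([np.cos(np.radians(-39.6)),np.sin(np.radians(-39.6))])
arm.move_l([*T,.153],vel=.04); F()
S=T-.058*d
arm.move_l([*S,.153],vel=.05); F()
arm.move_l([*S,.29],vel=.15)
P=[.5605,.3233]
arm.move_to(P+[.29],[180,0,100.3]); F()
arm.wait(.2)
arm.move_l(P+[.20],vel=.12); arm.move_l(P+[.1405],vel=.04); F()
arm.gripper_to(.06); arm.wait(.2); F()
arm.move_l(P+[.22],vel=.1)
arm.move_l(P+[.30])
arm.move_to([.44,-.26,.25],[180,0,62.6])
c=cam('wrist'); np.savez('w6.npz',*c); im=cams.read_camera('wrist'); F()
s=cams.read_camera('side')[100:280,210:330]
cv2.imwrite('pics/j6.png',np.hstack([cv2.copyMakeBorder(im[:,90:550],0,0,0,0,0),cv2.resize(s,(267,400),interpolation=cv2.INTER_CUBIC)]))
```

```text
[ 0.36 -0.09 -2.57] [ 0.4438 -0.1006  0.1528] 0.0236 24.875
[-0.41  0.13 -1.56] [ 0.3996 -0.0638  0.153 ] 0.0238 26.1833
[ 0.25 -0.42 -1.87] [0.5611 0.321  0.2903] 0.0237 28.8
[ 0.38 -0.62 -1.32] [0.5607 0.3234 0.1408] 0.0239 31.5333
[ 0.   -0.66 -0.25] [0.5605 0.3233 0.1405] 0.0599 32.4667
[-0.26 -0.34 -0.36] [ 0.4409 -0.2591  0.2499] 0.0598 36.2833
```

View pics/j6.png

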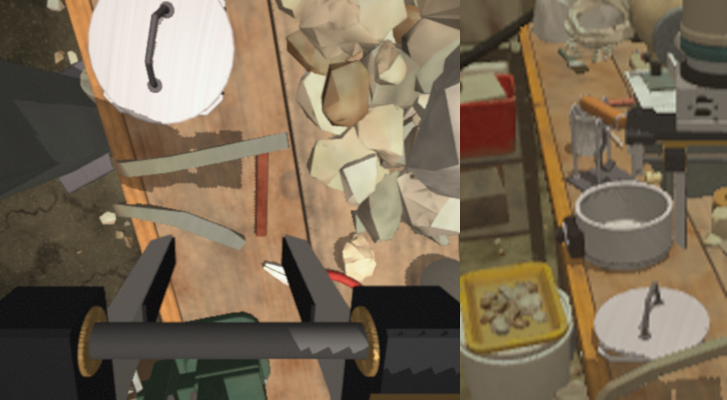

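The lifter is back in its stand and the lid lies flat. The stick runs from about (353,152) to (351,236) in the full image, with a grey strip beside its far end, so I need its length and the strip's height.

Run:
```python
from h import *
w=cam('wrist'); t=cam('top')
A=at_z(w,(353,152),.012);B=at_z(w,(351,236),.012);d=A-B
print(A,B,(A+B)/2,np.linalg.norm(d),np.degrees(np.arctan2(d[1],d[0])))
P=lambda c:c[0]@np.c_[c[1],c[2]]
# strip end in top crop centre (670,143) ; wrist (377,140)
u=np.array([[180+670.5/3.2-.5],[170+143.5/3.2-.5]]);v=np.array([[377.],[140.]])
X=cv2.triangulatePoints(P(t),P(w),u,v);X=(X/X[3]).ravel()[:3];print('strip end',X,proj(t,X)-u.ravel(),proj(w,X)-v.ravel())
for z in (0,.01,.02,.03): print(z,at_z(w,(377,140),z).round(3),at_z(t,u.ravel(),z).round(3))
```

```text
[ 0.49129551 -0.25005453  0.012     ] [ 0.44377217 -0.34253844  0.012     ] [ 0.46753384 -0.29629649  0.012     ] 0.10397952147141169 62.803397321523946
strip end [ 0.50685045 -0.23118085  0.13485743] [ 0.24436051 -0.10779411] [-1.31484326 -1.12940523]
0 [ 0.523 -0.252  0.   ] [ 0.516 -0.253  0.   ]
0.01 [ 0.522 -0.251  0.01 ] [ 0.516 -0.251  0.01 ]
0.02 [ 0.521 -0.249  0.02 ] [ 0.515 -0.249  0.02 ]
0.03 [ 0.52  -0.248  0.03 ] [ 0.514 -0.248  0.03 ]
```

Run:
```python
from h import *
s=cam('side')
print('stick ends',at_z(s,(337,272),.012),at_z(s,(340,303),.012))
for z in (0,.02,.04,.06,.08): print(z,at_z(s,(345,252),z).round(3))
print(proj(s,[.44,-.35,.012]),proj(s,[.4937,-.2447,.012]))
```

```text
stick ends [ 0.49329773 -0.25164532  0.012     ] [ 0.44060945 -0.35039792  0.012     ]
0 [ 0.568 -0.177  0.   ]
0.02 [ 0.554 -0.198  0.02 ]
0.04 [ 0.539 -0.218  0.04 ]
0.06 [ 0.524 -0.239  0.06 ]
0.08 [ 0.51  -0.259  0.08 ]
[339.70309656 302.98100871] [335.78247927 270.42834716]
```

Run:
```python
from h import *
s=cam('side');t=cam('top');w=cam('wrist')
C=np.array([.4675,-.298]);a=np.array([np.cos(np.radians(62.7)),np.sin(np.radians(62.7))]);b=np.array([a[1],-a[0]])
tc=lambda u,v:(180+(u+.5)/3.2-.5,170+(v+.5)/3.2-.5)
# side: strip2 end right ~ (330,300)?
for n,c,uv in (('s1end top',t,tc(668,142)),('s1end w',w,(377,140)),('s1 lower edge near stick w',w,(353,152)),('s2end top',t,tc(757,237)),('s2end w',w,(334,241)),('s2 end side',s,(330,299)),('s2 mid w',w,(260,215)),('s1 mid w',w,(290,164))):
  for z in (.0,.03,.06):
    X=at_z(c,uv,z); print(n,z,X[:2].round(3),'along',((X[:2]-C)@a).round(3),'perp',((X[:2]-C)@b).round(3))
im=cv2.imread('pics/side.png')[230:320,250:370]
cv2.imwrite('pics/s7.png',cv2.resize(im,None,fx=6,fy=6,interpolation=cv2.INTER_CUBIC))
```

```text
s1end top 0.0 [ 0.517 -0.251] along 0.065 perp 0.023
s1end top 0.03 [ 0.515 -0.246] along 0.068 perp 0.018
s1end top 0.06 [ 0.513 -0.241] along 0.072 perp 0.014
s1end w 0.0 [ 0.523 -0.252] along 0.066 perp 0.029
s1end w 0.03 [ 0.52  -0.248] along 0.069 perp 0.023
s1end w 0.06 [ 0.516 -0.243] along 0.071 perp 0.018
s1 lower edge near stick w 0.0 [ 0.492 -0.252] along 0.052 perp 0.0
s1 lower edge near stick w 0.03 [ 0.491 -0.247] along 0.055 perp -0.003
s1 lower edge near stick w 0.06 [ 0.489 -0.243] along 0.059 perp -0.006
s2end top 0.0 [ 0.417 -0.344] along -0.064 perp -0.024
s2end top 0.03 [ 0.416 -0.337] along -0.058 perp -0.028
s2end top 0.06 [ 0.416 -0.33 ] along -0.052 perp -0.031
s2end w 0.0 [ 0.42  -0.343] along -0.062 perp -0.021
s2end w 0.03 [ 0.424 -0.332] along -0.05 perp -0.023
s2end w 0.06 [ 0.428 -0.321] along -0.038 perp -0.024
s2 end side 0.0 [ 0.432 -0.318] along -0.034 perp -0.022
s2 end side 0.03 [ 0.416 -0.342] along -0.063 perp -0.025
s2 end side 0.06 [ 0.4   -0.367] along -0.092 perp -0.028
s2 mid w 0.0 [ 0.353 -0.269] along -0.027 perp -0.115
s2 mid w 0.03 [ 0.362 -0.263] along -0.018 perp -0.109
s2 mid w 0.06 [ 0.371 -0.258] along -0.009 perp -0.104
s1 mid w 0.0 [ 0.418 -0.23 ] along 0.038 perp -0.076
s1 mid w 0.03 [ 0.422 -0.227] along 0.042 perp -0.073
s1 mid w 0.06 [ 0.426 -0.224] along 0.046 perp -0.071
```

View pics/s7.png

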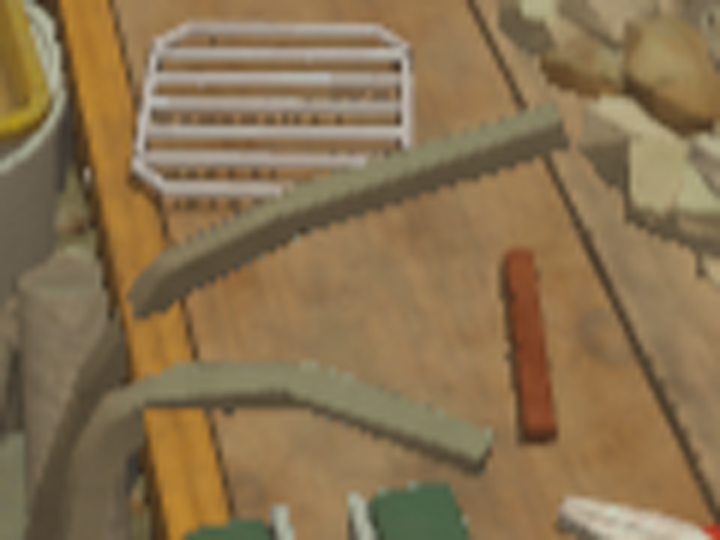

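Run:
```python
from h import *
s=cam('side')
for z in (.03,.06,.09): print(z,at_z(s,(298,292),z).round(3))
C=np.array([.4675,-.298]);a=np.array([np.cos(np.radians(62.7)),np.sin(np.radians(62.7))])
G=C-.006*a
F=lambda: print(np.round(arm.observe()['ft_force'],1),np.round(arm.observe()['position'],4),round(arm.observe()['grip_width'],4),arm.observe()['t'])
arm.gripper_to(.04)
arm.move_to([*G,.16],[180,0,62.7]); F()
for z in (.10,.075,.055,.04,.03,.0225):
    arm.move_l([*G,z],vel=.06)
    if np.linalg.norm(arm.observe()['ft_force'])>6: F(); raise SystemExit('contact')
F()
arm.gripper_to(0); F()
```

```text
0.03 [ 0.359 -0.285  0.03 ]
0.06 [ 0.345 -0.312  0.06 ]
0.09 [ 0.332 -0.339  0.09 ]
[-0.5 -0.3 -0.3] [ 0.4641 -0.3034  0.16  ] 0.0396 37.35
[ 0.1  0.4 -0.8] [ 0.4645 -0.3031  0.0221] 0.0401 40.5417
[-0.2  0.6  1.2] [ 0.4648 -0.3034  0.0226] 0.0135 41.075
```

Run:
```python
from h import *
a=np.array([np.cos(np.radians(62.7)),np.sin(np.radians(62.7))])
G=np.array([.4675,-.298])-.006*a
F=lambda: print(np.round(arm.observe()['ft_force'],1),np.round(arm.observe()['position'],4),round(arm.observe()['grip_width'],4),arm.observe()['t'])
arm.move_l([*G,.036],vel=.05); arm.move_l([*(G-.018*a),.036],vel=.05); arm.move_l([*(G-.018*a),.25]); F()
D=np.array([.503,.1125])-.006*a
arm.move_l([.46,-.1,.27],vel=.2); arm.move_l([*D,.25],vel=.2); F()
arm.move_l([*D,.12],vel=.12)
for z in (.09,.07,.055,.045,.0375):
    arm.move_l([*D,z],vel=.06)
    if np.linalg.norm(arm.observe()['ft_force'])>8: F(); raise SystemExit('contact')
F()
arm.gripper_to(.035); F()
arm.move_l([*D,.12],vel=.12); arm.move_l([*D,.30])
c=cam('wrist'); im=cams.read_camera('wrist'); h=cv2.cvtColor(im,cv2.COLOR_BGR2HSV)
m=((h[...,0]<12)&(h[...,1]>110)&(h[...,2]>40)).astype(np.uint8)
u,v=proj(c,[.503,.1125,.026]); m[:, :int(u)-70]=0; m[:,int(u)+70:]=0; m[int(v)+70:]=0; m[:max(0,int(v)-70)]=0
n,l,st,ce=cv2.connectedComponentsWithStats(m); i=1+st[1:,4].argmax(); print(st[i],at_z(c,ce[i],.026)); 
ys,xs=np.where(l==i); r=cv2.minAreaRect(np.c_[xs,ys].astype(np.float32)); pts=cv2.boxPoints(r); print(r,[at_z(c,p,.026)[:2].round(3) for p in pts]); F()
```

```text
[-0.4  0.3 -0.2] [ 0.4561 -0.319   0.2492] 0.0132 43.575
[-0.5 -0.3  0.2] [0.5002 0.1056 0.2502] 0.0139 46.0333
[-0.2  0.1 -0.7] [0.4999 0.1071 0.0371] 0.0137 49.3917
[ 0.3 -0.6  0.2] [0.5003 0.1072 0.0376] 0.0352 49.9333
[314 123   9  82 652] [0.50583608 0.11850689 0.026     ]
((318.0, 163.5), (81.0, 8.0), 90.0) [array([0.524, 0.165]), array([0.533, 0.161]), array([0.485, 0.068]), array([0.476, 0.073])]
[-0.4  0.4 -0.3] [0.4997 0.1071 0.2992] 0.035 52.1667
```

The stick lies flat at about the pot's centre, and the arm is clear of everything.

```bash
python3 -c "
from cell import order
print(order.finish_job())"
```

```text
the job is handed in; nothing more can be done
None
```

The job is handed in at about 52 s of the 72 s allowed, but no verdict came back: the lid is flat on the trivet, the lifter is back in its stand and the wax stick is flat in the pot, and I viewed 11 pictures, one over the limit of 10.

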